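# Work the clamp wedge loose and unload the heat sink

## Robot

A 6-joint arm with a two-finger parallel gripper is mounted at the origin on a cart in front of the work surface, level with it; the furniture and walls round the work are solid. World frame = base frame: x ahead of the robot, y to its left, z up, the work surface at z = 0. Lengths are in m, angles in degrees, forces in N, time in s.
With the tool pointing down it reaches from about 0.4 to 0.825 m from the base axis. Payload 7 kg.
Tool frame: the origin (TCP) lies between the finger pads, 19 mm behind the fingertips; this is the grasp point; z points along the fingers, y is the line along which they close (so a half turn about z gives the same grasp; the last joint's range is limited). The gripper opens to 88 mm and grips with 3 to 60 N. Pads are 19 mm wide; open, the fingers measure 130 mm over their backs; the gripper's body (78 mm by 193 mm) begins 47 mm behind the grasp point.
Start: joints at [90.991, 20.546, 0.682, 0, -70.136, -16.507], TCP at [0.181, 0.65, 0.245] pointing down, gripper open.
Joint ranges: [-176.03, 176.03], [-82.01, 121.73], [-58.28, 71.71], [-173.87, 95.51], [-174.79, -0.11], [-173.66, 173.66]. Speed limits (degrees/s): [136.94, 136.94, 172.46, 180, 180, 180].

## Interface

Orientations are given as [roll, pitch, yaw] about the fixed x, y, z axes, in that order (R = Rz(yaw) Ry(pitch) Rx(roll)).
In Python, from workcell import * gives the robot as it stands.
- The arm moves only by the tool move_arm, never from a script. Its argument "targets" is a list of rows, each a list of 3 entries, a list of its own where there are three numbers: the shift along the tool's x, y, z in m, then the turn, a rotation vector about the tool's x, y, z in degrees, then the opening, from 0 (shut) to 1 (fully open). A call has 1 to 20 rows; each row shifts and turns the commanded pose from where the row before left it, along the tool's axes as they then stand; what a row does not reach is not made up. A row lasts 1/8 s, in which the tool goes at most 62.5 mm and 10.7 degrees, less where a joint would pass 70% of its speed; a pose out of reach is approached as far as the arm can. A call is refused whole if a number of a shift passes 0.0625 or a number of a turn 10.7, either way. A call with a gripper value outside its range is refused whole. The fingers move at their own pace and stop on an object; the grip force is fixed at half the most. Time passes only in rows, so rows that do not move let the fingers close. It gives the time, the measured TCP pose, the force and the opening at its end, in the units of the state.
- read_state(): the state, without advancing time (a new reading comes with each control period).
- capture(name): name is "side" or "top"; returns a dict with "frame" (420x560x3 uint8, red, green, blue), "depth" (420x560 float32, m along the optical axis (not along the pixel's ray), 0 where there is no reading), "fovy" (degrees; the focal length in pixels is half the picture's height over the tangent of half this angle, whatever the lens; pixels are square), "cx", "cy" (the principal point, pixels), "T" (4x4, takes a point from camera to world coordinates). Camera axes: x right, y down, z forward; pixel columns grow to the right and rows downward; lengths in m; the calibration is good to about 2 mm. A picture is of the moment at which its call begins.
- hand_in(): hands the job in, once; it reports no verdict.
The state is a dict: "clock": time; "q": joint angles; "joint_velocities": joint speeds; "effort": joint torques, N m; "eef_pos": TCP position; "tcp_rot": TCP orientation; "ft_force": force on the tool from outside, world axes, zero at the start; "moment": the same for the moment, N m; "finger_gap": finger opening in m.
Only numpy, scipy, OpenCV 4.12 (cv2) and the standard library are available. Lean on these libraries where they do the work, as an engineer would, in place of code of your own. Each camera call takes 0.05 s, during which the arm holds its last target. There are 200 camera calls.

## Task

Unload the sloping work holder: take the tail of the tight wooden wedge and work it out of the clamp by swinging the tail about a centimetre to the left, to the right, to the left and so on while drawing it down the slope a little at a time, then lay it flat in the grey tray. With the press bar sprung up, slide the finned aluminium heat sink to the left from under the bar's lip, lift it off and set it in the tray beside the wedge, standing flat on its base with the fins up. Leave the other things on the bench where they are.

Things in the scene. Friction and masses are not known exactly. Their poses are not given: they have to be found in the camera images.
- stand: fixed aluminium work holder, base 176 x 215 mm, origin on the bench 15 mm in front of the base's centre, x away from the robot at yaw 0, y left, z up. Its plate rises along +x at 35 degrees. Slope axes: v up the slope, u = stand's y, n square to the plate (up, leaning to -x). A tall dark C-frame on the plate leans over the wedge's tail, so the tool must come in tilted, square to the plate
- slope_origin (a point): fixed point on the plate's upper face, v=u=n=0, at stand (-0.046, -0.055, 0.060). In mm: plate v -20..190, u -50..165; C-frame u -22..22: post v 150..186, n 0..118, its overhanging head v 97..186, n 45..118; sprung steel press bar under the head v 97..134, u -20..75, n 10..31
- clamp_centre (a point): fixed point on the stand in the middle of the clamped part of the wedge (v 115, u 0, n 37 mm); the wedge swings about it in the plane of the plate
- wedge_home (a point): fixed point on the stand (v 148, u 0, n 45 mm), where wedge_tip is (within 2 mm) when the wedge is fully driven
- wedge: loose hardwood wedge, 145 x 34 mm, 10 thick at the tip, 27 at the tail, 0.12 kg; origin at mid length, width and thickness; x to the tip (up the slope), z square to its flat top; underside tapered 6.8 degrees. Clamped above and below: a straight pull takes about 40 N; while the tail is swung (5 to 12 N) a 10 to 16 N pull draws it. Loose after 46 mm, out after 52 mm
- wedge_grip (a point): middle of the flat top of the wedge's tail, 26 mm from the tail end, 118 mm from the tip; 24 mm thick here, underside 20 mm clear of the plate. Pinch the side faces (34 mm apart) here, fingers closing along the wedge's y, TCP level with the top
- wedge_tip (a point): middle of the top edge of the wedge's tip
- press_bar (a joint): height of the sprung press bar (m): about 0 while the wedge is driven, 0.0055 when it has sprung up fully
- heat_sink: loose aluminium heat sink, 0.25 kg, base 54 (x) x 80 (y) x 8 mm, fins to 34 mm high over y -24..+40; a 12 mm high bead along its -y end, behind which the press bar's lip hooks while the bar is down. Origin under the base's centre, x up the slope, z up through the fins. A 5 mm high ledge is below it. Slide it 16 to 30 mm along +u, then lift it square to the plate
- heat_sink_grip (a point): middle of the fins' top, 34 mm above the base's underside, 8 mm from its centre towards +y. Pinch the flat sides (54 mm apart) here, fingers closing along the heat sink's x, TCP 5 to 7 mm below this point
- tray: fixed grey open tray, 190 (x) x 220 (y) x 20 mm high, walls 4 mm, floor 4 to 5 mm above the bench; origin under its centre, axes along its sides
- driver: blue-handled screwdriver lying between stand and tray, 175 mm long; leave alone; origin under its middle
- flux_bottle: small brown bottle with red cap, 31 mm across, 90 mm high, behind the work; leave alone; origin under its centre
- finger_cots: white tub with blue lid, 69 mm across, 50 mm high, at the back between the power supply and the brown-topped test fixture; leave alone; origin under its centre
- side_cutter: red-handled side cutter, 141 mm long, along the front edge on the left; leave alone; origin under its centre
- brush: black brush, 142 mm long, along the front edge on the right; leave alone; origin under its centre

How it is judged:
By the outcome, as a careful person would: the job done as asked, in the order asked, and still so for the second after the job is handed in, with the robot touching nothing.
It also fails if it takes over 72 s, if anything falls off the work surface, if the arm or the gripper's body presses on something with over 40 N, if the wrist force passes 120 N, or if a joint passes its speed limit or range.

## Working session

There is one attempt and no reset: what is moved stays moved. The work goes in short steps, Python scripts to look and compute and a tool call to move; the robot and the scene stay as the last step left them, time stands still between calls to the robot, and variables do not carry over. Pictures are saved under pics/ and viewed, on a budget of 10 in all, crops included, one or two more only if the job needs it, and the job is handed in when it is done.

Besides the shell and the picture viewer there is one more tool, called in YAML: its name, and indented under it one key for each argument. move_arm: Moves the arm, as the interface text tells. Its arguments: {"type":"object","properties":{"targets":{"type":"array","items":{"type":"array"}}},"required":["targets"]}

```bash
ls; mkdir -p pics; python3 - <<'E'
from workcell import *
import cv2,numpy as np
s=read_state();print(s['clock'],s['eef_pos'],s['tcp_rot'],s['finger_gap'])
for n in ("side","top"):
    c=capture(n);np.savez(f"{n}0.npz",**c)
    cv2.imwrite(f"pics/{n}0.png",cv2.resize(c['frame'][:,:,::-1],(800,600)))
    print(n,c['fovy'],c['cx'],c['cy'],np.round(c['T'],3).tolist())
E
```

```text
pics
0.0 [0.18046893 0.64996137 0.2444303 ] [ 1.79906197e+02 -8.04994939e-03 -1.55244652e+01] 0.08785458797067361
side 53.23282968377628 274.0976410946092 214.96995778862433 [[-0.919, -0.255, 0.301, 0.266], [-0.395, 0.595, -0.7, 0.606], [-0.0, -0.762, -0.647, 0.737], [0.0, 0.0, 0.0, 1.0]]
top 48.50494623052482 280.1608045781942 207.25759699200924 [[-0.022, -0.988, 0.15, 0.325], [-0.999, 0.025, 0.021, -0.075], [-0.024, -0.15, -0.988, 1.408], [0.0, 0.0, 0.0, 1.0]]
```

View pics/side0.png

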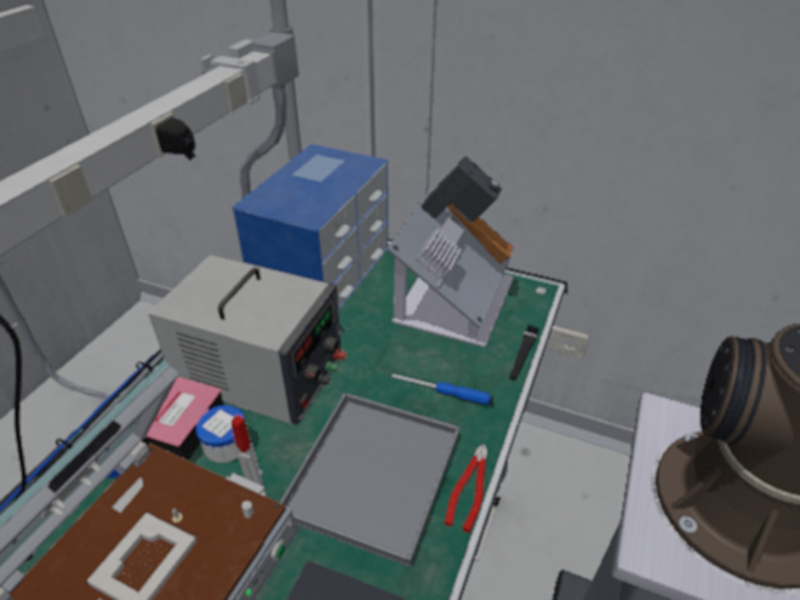

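View pics/top0.png

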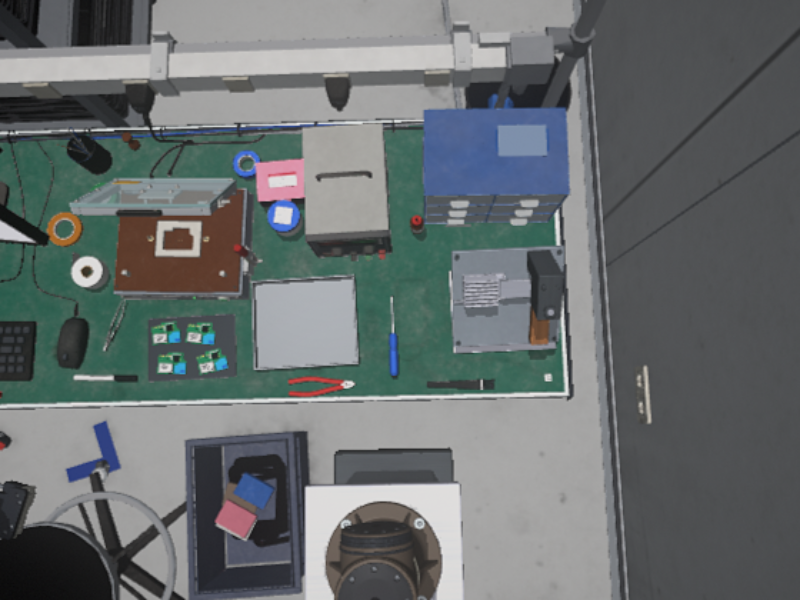

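The side view shows the stand (C-frame, orange wedge tail at ~(490,235), fins at ~(440,250)). The tray is at ~(375,475) and the screwdriver lies between them. The top view (800 px wide) shows the stand at (508,300), wedge tail at (540,330), fins at (481,291), tray at (306,323) and screwdriver at (393,340).

```bash
cat > h.py <<'E'
from workcell import *
import cv2,numpy as np
from scipy.spatial.transform import Rotation as R
def cloud(c):
    d=c['depth'];h,w=d.shape;f=h/2/np.tan(np.radians(float(c['fovy']))/2)
    u,v=np.meshgrid(np.arange(w),np.arange(h))
    P=np.stack([(u-c['cx'])/f*d,(v-c['cy'])/f*d,d],-1)
    T=c['T'];P=P@T[:3,:3].T+T[:3,3];P[d==0]=np.nan;return P
def hsv(c): return cv2.cvtColor(np.ascontiguousarray(c['frame']),cv2.COLOR_RGB2HSV)
def rect(p): 
    (c,s,a)=cv2.minAreaRect(p.astype(np.float32)); b=cv2.boxPoints((c,s,a)); return np.round(c,4),np.round(s,4),round(a,2),np.round(b,4).tolist()
E
python3 - <<'E'
from h import *
for n in ("top","side"):
    c=dict(np.load(f"{n}0.npz"));P=cloud(c);H=hsv(c)
    S=(H[...,1]<60)
    z=P[...,2];x=P[...,0];y=P[...,1]
    g=(H[...,0]>60)&(H[...,0]<90)&(H[...,1]>80)&(x>.4)&(x<.7)&(abs(y)<.3)
    print(n,'bench z',np.nanmedian(z[g]))
    # plate
    roi=(x>.35)&(x<.75)&(y<-.2)&(y>-.6)&(z>.04)&S
    p=P[roi]; rng=np.random.default_rng(0);best=0
    for i in range(600):
        a=p[rng.choice(len(p),3,False)];nn=np.cross(a[1]-a[0],a[2]-a[0]);nn/=np.linalg.norm(nn)+1e-12
        if nn[2]<0: nn=-nn
        if nn[2]<.7 or nn[2]>.9: continue
        k=abs((p-a[0])@nn)<.003
        if k.sum()>best:best=k.sum();B=k
    q=p[B];m=q.mean(0);nn=np.linalg.svd(q-m)[2][2];nn*=np.sign(nn[2])
    yaw=np.degrees(np.arctan2(-nn[1],-nn[0]))
    print('plate n',nn,'tilt',np.degrees(np.arccos(nn[2])),'yaw',yaw,'N',best,'res',((q-m)@nn).std())
    uy=np.array([-np.sin(np.radians(yaw)),np.cos(np.radians(yaw)),0]);vv=np.cross(uy,nn)
    L=np.c_[(q)@vv,q@uy]
    print('vu rect',rect(L),'pct',np.percentile(L,[.5,99.5],axis=0), 'n off',m@nn)
    print('vv',vv)
    w=(H[...,0]<20)&(H[...,1]>120)&(H[...,2]>60)&(y<-.3)&(x>.3)&(x<.8)&(z>.05)
    q=P[w];print('wedge px',w.sum(),'cent',np.nanmean(q,0))
    Q=np.c_[q@vv,q@uy,q@nn];print('wedge vun pct',np.percentile(Q,[2,50,98],axis=0).round(4).tolist())
    t=(H[...,1]<60)&(z>-.01)&(z<.03)&(x>.35)&(x<.75)&(y<.33)&(y>-.02)
    t=cv2.morphologyEx(t.astype(np.uint8),cv2.MORPH_OPEN,np.ones((5,5)))
    cn=max(cv2.findContours(t,0,1)[0],key=cv2.contourArea)[:,0]
    q=P[cn[:,1],cn[:,0]];print('tray',rect(q[:,:2]), 'floor z',np.nanmedian(z[t>0]))
    b=(H[...,0]>100)&(H[...,0]<125)&(H[...,1]>130)&(z<.04)&(z>0)&(x>.35)&(x<.65)&(y<0)&(y>-.25)
    print('driver',b.sum(),rect(P[b][:,:2]))
E
```

```text
top bench z 0.0012680612818234405
plate n [-0.57379192 -0.01014466  0.81893828] tilt 35.021347260450085 yaw 1.0128857543680263 N 1612 res 0.0015037840307396755
vu rect (array([ 0.4796, -0.2907]), array([0.212, 0.165]), 0.0, [[0.3736000061035156, -0.20819999277591705], [0.3736000061035156, -0.373199999332428], [0.5856000185012817, -0.373199999332428], [0.5856000185012817, -0.20819999277591705]]) pct [[ 0.3749638  -0.37248076]
 [ 0.58477225 -0.20863122]] n off -0.20349350850137168
vv [0.81881032 0.01447659 0.5738816 ]
wedge px 195 cent [ 0.44719047 -0.31370512  0.11469864]
wedge vun pct [[0.4018, -0.3371, -0.1696], [0.4266, -0.321, -0.159], [0.4603, -0.3083, -0.1544]]
tray (array([0.49  , 0.1612]), array([0.197 , 0.2286]), 2.75, [[0.38609999418258667, 0.27059999108314514], [0.3971000015735626, 0.04230000078678131], [0.5939000248908997, 0.05169999971985817], [0.5828999876976013, 0.2800999879837036]]) floor z 0.00417028315115664
driver 170 (array([ 0.4164, -0.0277]), array([0.0186, 0.0878]), 88.87, [[0.37229999899864197, -0.03610000014305115], [0.460099995136261, -0.03790000081062317], [
[... 586 characters left out ...]
81906474 0.01786979 0.57342272]
wedge px 362 cent [ 0.46417371 -0.30780856  0.12369188]
wedge vun pct [[0.4023, -0.3362, -0.1764], [0.4422, -0.3136, -0.1574], [0.5212, -0.31, -0.1538]]
tray (array([0.4921, 0.1538]), array([0.2   , 0.2456]), 2.35, [[0.3871000111103058, 0.27230000495910645], [0.39719998836517334, 0.027000000700354576], [0.597000002861023, 0.03519999980926514], [0.5870000123977661, 0.28049999475479126]]) floor z 0.00597848382550592
driver 329 (array([ 0.4174, -0.028 ]), array([0.024 , 0.0935]), 86.17, [[0.3700000047683716, -0.03680000081658363], [0.4632999897003174, -0.04309999942779541], [0.4648999869823456, -0.019099999219179153], [0.3716000020503998, -0.012900000438094139]])
```

```bash
cat >> h.py <<'E'
YAW=np.radians(1.1)
nn=np.array([-np.sin(np.radians(35))*np.cos(YAW),-np.sin(np.radians(35))*np.sin(YAW),np.cos(np.radians(35))])
uy=np.array([-np.sin(YAW),np.cos(YAW),0]);vv=np.cross(uy,nn)
O=np.array([.395,-.323,-.2038])   # slope origin in (v,u,n) axes
A=np.c_[vv,uy,nn]
def slope(P): return (P@A-O)*1000
def world(v,u,n): return A@(O+np.array([v,u,n])/1000)
def pose():
    s=read_state();return np.array(s['eef_pos']),R.from_euler('xyz',s['tcp_rot'],degrees=True).as_matrix(),s
def go(p,Rt,tp,tR=None):
    "tool-frame shift (in the present axes) and rotvec"
    print('shift mm (tool axes)',np.round(Rt.T@(tp-p)*1000,1), 'turn', None if tR is None else np.round(R.from_matrix(Rt.T@tR).as_rotvec(degrees=True),2))
E
python3 - <<'E'
from h import *
print('grip',world(30,0,44.5),'origin',world(0,0,0))
for n in ("top","side"):
    c=dict(np.load(f"{n}0.npz"));P=cloud(c)
    # correct bench height offset
    P[...,2]-= .0013 if n=="top" else .003
    S=slope(P);v,u,h=S[...,0],S[...,1],S[...,2]
    inb=(v>-30)&(v<200)&(u>-60)&(u<175)
    pl=inb&(abs(h)<3);print(n,'plate u',np.percentile(u[pl],[.3,99.7]),'v',np.percentile(v[pl],[.3,99.7]),'h',np.median(h[pl]))
    f=inb&(h>30)&(h<37)&(u>70)&(v<130);print('fin tops',f.sum(),np.percentile(v[f],[2,50,98]),np.percentile(u[f],[2,50,98]),np.median(h[f]))
    f=inb&(h>5)&(h<40)&(u>60)&(v<150);f&=~(f&(h<7));print('sink all',rect(np.c_[u[f],v[f]]))
    b=inb&(h>10)&(h<32)&(u>26)&(u<74)&(v>85);print('bar',b.sum(),np.percentile(v[b],[2,50,98]) if b.sum() else 0,np.percentile(u[b],[2,98]) if b.sum() else 0,np.median(h[b]) if b.sum() else 0)
    k=inb&(h>100)&(abs(u)<40);print('head top',np.percentile(v[k],[2,98]),np.percentile(u[k],[2,98]),np.percentile(h[k],[50,98]))
    H=hsv(c);w=(H[...,0]<20)&(H[...,1]>120)&inb&(h>38)&(h<52)
    print('wedge top',w.sum(),np.percentile(v[w],[2,98]),np.percentile(u[w],[2,50,98]),np.median(h[w]))
p,Rt,s=pose()
tR=np.c_[vv,-uy,-nn]
go(p,Rt,np.array([.45,.45,.33]),tR)
E
```

```text
grip [ 0.44563012 -0.314503    0.11327906] origin [ 0.44657954 -0.31448477  0.05961951]
top plate u [-50.66759512 163.30715751] v [-21.7876754  188.73406754] h -0.008344774069538041
fin tops 193 [ 85.4777201  105.28720673 129.49803028] [ 79.98163986 112.08845962 142.10837913] 33.150399761964515
sink all (array([110.4413,  82.6933]), array([ 98.9319, 119.1045]), 0.08, [[60.88880157470703, 142.17359924316406], [61.0619010925293, 23.069299697875977], [159.9936981201172, 23.21310043334961], [159.8206024169922, 142.31739807128906]])
bar 243 [ 95.24249368 115.59818393 135.08006701] [26.75006988 72.98499272] 21.200760655049667
head top [ 98.42595966 184.0275852 ] [-22.00097787  20.46906196] [117.60657617 127.06945031]
wedge top 185 [ 6.54553654 64.83474995] [-14.72832103   0.31910521  13.91769949] 44.36991584776964
side plate u [-40.51615047 164.61469548] v [-20.77283589 187.74396834] h 0.5413981780367505
fin tops 152 [ 86.26948682 105.23505266 129.57620636] [ 79.93406574 112.04516071 142.53168583] 34.22126901602164
sink all (array([112.1231, 110.9858]), array([ 57.3494, 103.5171]), 89.58, [[60.15409851074219, 82.69439697265625], [163.66830444335938, 81.92939758300781], [164.09219360351562, 139.27720642089844], [60.57789993286133, 140.04220581054688]])
bar 158 [ 95.79944874 113.57810176 131.80931976] [27.44081758 72.77766671] 22.126509318931898
head top [ 98.33879749 183.86915531] [-19.28898451  22.04954282] [117.44183506 127.39135103]
wedge top 280 [  5.75375934 140.03553964] [-12.28068491   7.86802702  16.02194137] 44.411197758865015
shift mm (tool axes) [313.2 120.7 -85.3] turn [  5.16  34.76 -16.07]
```

move_arm:
  targets:
    - [[0.052, 0.02, -0.014], [0, 0, 0], 1]
    - [[0.052, 0.02, -0.014], [0, 0, 0], 1]
    - [[0.052, 0.02, -0.014], [0, 0, 0], 1]
    - [[0.052, 0.02, -0.014], [0, 0, 0], 1]
    - [[0.052, 0.02, -0.014], [0, 0, 0], 1]
    - [[0.052, 0.02, -0.014], [0, 0, 0], 1]
    - [[0, 0, 0], [1.29, 8.69, -4.02], 1]
    - [[0, 0, 0], [1.29, 8.69, -4.02], 1]
    - [[0, 0, 0], [1.29, 8.69, -4.02], 1]
    - [[0, 0, 0], [1.29, 8.69, -4.02], 1]

```text
clock: 1.35
eef_pos: [0.4482, 0.4521, 0.3295]
tcp_rot: [-179.9, -35.3, 1.3]
ft_force: [3.0, -0.6, 1.4]
finger_gap: 0.0875
```

```bash
python3 - <<'E'
from h import *
p,Rt,s=pose();print(p,s['tcp_rot'],s['q'],s['ft_force'])
tR=np.c_[vv,-uy,-nn];go(p,Rt,world(31,0,154),tR)
E
```

```text
[0.44818499 0.45206665 0.32951646] [-179.86591685  -35.25617126    1.27605848] [ 77.14873872   3.74017883 -33.97756863  45.0431955  -52.20758425
 -14.32152665] [ 3.00687477 -0.60580823  1.39215517]
shift mm (tool axes) [-139.4  766.3   54. ] turn [-0.24 -0.26  0.14]
```

move_arm:
  targets:
    - [[-0.01, 0.0547, 0.0039], [0, 0, 0], 1]
    - [[-0.01, 0.0547, 0.0039], [0, 0, 0], 1]
    - [[-0.01, 0.0547, 0.0039], [0, 0, 0], 1]
    - [[-0.01, 0.0547, 0.0039], [0, 0, 0], 1]
    - [[-0.01, 0.0547, 0.0039], [0, 0, 0], 1]
    - [[-0.01, 0.0547, 0.0039], [0, 0, 0], 1]
    - [[-0.01, 0.0547, 0.0039], [0, 0, 0], 1]
    - [[-0.01, 0.0547, 0.0039], [0, 0, 0], 1]
    - [[-0.01, 0.0547, 0.0039], [0, 0, 0], 1]
    - [[-0.01, 0.0547, 0.0039], [0, 0, 0], 1]
    - [[-0.01, 0.0547, 0.0039], [0, 0, 0], 1]
    - [[-0.01, 0.0547, 0.0039], [0, 0, 0], 1]
    - [[-0.01, 0.0547, 0.0039], [0, 0, 0], 1]
    - [[-0.01, 0.0547, 0.0039], [0, 0, 0], 1]
    - [[0, 0, 0], [0, 0, 0], 1]

```text
clock: 3.22
eef_pos: [0.3939, -0.2469, 0.2478]
tcp_rot: [180.0, -31.1, 0.4]
ft_force: [-0.4, 0.2, -0.2]
finger_gap: 0.0876
```

```bash
python3 - <<'E'
from h import *
p,Rt,s=pose();print(p,s['tcp_rot'],s['q'],s['ft_force'],slope(p))
tR=np.c_[vv,-uy,-nn];go(p,Rt,world(31,0,44.5),tR)
c=capture("side");cv2.imwrite("pics/a.png",cv2.resize(c['frame'][70:270,230:430,::-1],(700,700))[:600])
E
```

```text
[ 0.39390993 -0.24688765  0.24784841] [179.95522372 -31.05248922   0.40754744] [-14.69406581 -13.58402771 -37.59140015 -12.97717954 -36.51859013
 113.50807405] [-0.38998606  0.21142095 -0.21433597] [ 65.89020544  68.59578902 183.64824877]
shift mm (tool axes) [-24.5  67.9 141.7] turn [ 0.42  3.95 -0.58]
```

View pics/a.png

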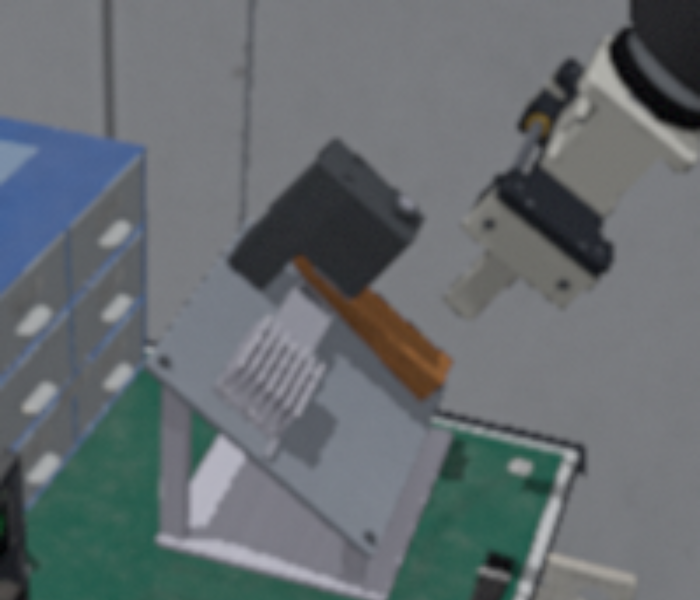

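The side crop shows the tool square to the plate, well clear of the C-frame. The wedge tail is at (435,370) and the fins at (275,370). The last move fell short because joint speeds limited it, so I'm correcting that.

move_arm:
  targets:
    - [[0, 0, 0], [0.2, 2, -0.3], 1]
    - [[0, 0, 0], [0.2, 2, -0.3], 1]
    - [[-0.012, 0.023, 0.02], [0, 0, 0], 1]
    - [[-0.012, 0.023, 0.02], [0, 0, 0], 1]
    - [[-0.011, 0.0226, 0.02], [0, 0, 0], 1]
    - [[0, 0, 0], [0, 0, 0], 1]
    - [[0, 0, 0], [0, 0, 0], 1]

```text
clock: 4.15
eef_pos: [0.4028, -0.3101, 0.1797]
tcp_rot: [180.0, -35.1, 1.7]
ft_force: [0.6, 0.4, 0.2]
finger_gap: 0.0878
```

```bash
python3 - <<'E'
from h import *
p,Rt,s=pose();print(p,s['tcp_rot'],s['q'],s['ft_force'],slope(p))
tR=np.c_[vv,-uy,-nn];go(p,Rt,world(31,0,44.5),tR)
E
```

```text
[ 0.4028271  -0.31012371  0.17969661] [179.95255453 -35.11274517   1.667709  ] [-33.07116593  -0.92858964 -30.96981926 -34.76237952 -35.00539365
 149.17364777] [0.55891201 0.39629256 0.18669511] [ 33.10868248   5.20019441 123.40412671]
shift mm (tool axes) [-2.3  5.6 78.9] turn [-0.28 -0.11  0.46]
```

move_arm:
  targets:
    - [[-0.0023, 0.0052, 0.004], [-0.28, -0.11, 0.46], 1]
    - [[0, 0, 0.025], [0, 0, 0], 1]
    - [[0, 0, 0.025], [0, 0, 0], 1]
    - [[0, 0, 0.025], [0, 0, 0], 1]
    - [[0, 0, 0], [0, 0, 0], 1]
    - [[0, 0, 0], [0, 0, 0], 1]

```text
clock: 4.9
eef_pos: [0.4464, -0.3157, 0.1142]
tcp_rot: [179.9, -35.1, 1.1]
ft_force: [-0.1, -0.0, 0.2]
finger_gap: 0.0878
```

```bash
python3 - <<'E'
from h import *
p,Rt,s=pose();print(s['tcp_rot'],s['ft_force'],slope(p))
tR=np.c_[vv,-uy,-nn];go(p,Rt,world(31,0,44.5),tR)
for n in ("top","side"):
    c=capture(n);P=cloud(c);P[...,2]-= .0013 if n=="top" else .003
    H=hsv(c);S=slope(P);w=(H[...,0]<20)&(H[...,1]>120)&(abs(S[...,2]-44.5)<4)&(S[...,0]<100)&(S[...,0]>-10)&(abs(S[...,1])<30)
    q=S[w];print(n,w.sum(),np.percentile(q,[1,50,99],axis=0).round(1).tolist())
    if n=="side": cv2.imwrite("pics/b.png",cv2.resize(c['frame'][90:240,290:430,::-1],(560,600)))
E
```

```text
[179.92396521 -35.06327679   1.10933608] [-0.11502891 -0.01962488  0.18465143] [31.13311342 -1.26080213 44.8575129 ]
shift mm (tool axes) [-0.1 -1.3  0.4] turn [ 0.07 -0.06  0.01]Traceback (most recent call last):
  File "<stdin>", line 7, in <module>
    return _quantile_unchecked(
        a, q, axis, out, overwrite_input, method, keepdims, weights)
    return _ureduce(a,
                    func=_quantile_ureduce_func,
    ...<5 lines>...
                    overwrite_input=overwrite_input,
                    method=method)
    r = func(a, **kwargs)
    result = _quantile(arr,
                       quantiles=q,
    ...<2 lines>...
                       out=out,
                       weights=wgt)
    slices_having_nans = np.isnan(arr[-1, ...])
                                  ~~~^^^^^^^^^
IndexError: index -1 is out of bounds for axis 0 with size 0
```

move_arm:
  targets:
    - [[0, -0.0013, 0], [0, 0, 0], 0.7]
    - [[0, 0, 0], [0, 0, 0], 0.5]
    - [[0, 0, 0], [0, 0, 0], 0.2]
    - [[0, 0, 0], [0, 0, 0], 0]
    - [[0, 0, 0], [0, 0, 0], 0]
    - [[0, 0, 0], [0, 0, 0], 0]

```text
clock: 5.7
eef_pos: [0.4461, -0.3157, 0.1133]
tcp_rot: [179.9, -35.0, 1.1]
ft_force: [-1.3, -6.8, -2.7]
finger_gap: 0.0339
```

```bash
python3 - <<'E'
from h import *
p,Rt,s=pose();print(s['tcp_rot'],A.T@s['ft_force'],slope(p),s['finger_gap'],s['q'])
E
```

```text
[179.85271618 -35.01502981   1.05630255] [-2.70757329 -6.80419664 -1.35974344] [30.34104527 -1.18321307 44.26132427] 0.0339300667481463 [-32.01806833   8.2542002  -29.82876369 -41.8486436  -27.78267315
 156.44453338]
```

move_arm:
  targets:
    - [[-0.0003, -0.0015, 0], [0, 0, 1.68], 0]
    - [[-0.0005, -0.0025, 0], [0, 0, 1.68], 0]
    - [[-0.0005, -0.0025, 0], [0, 0, 1.68], 0]
    - [[-0.0005, -0.0025, 0], [0, 0, 1.68], 0]
    - [[-0.0005, 0.0025, 0], [0, 0, -1.68], 0]
    - [[-0.0005, 0.0025, 0], [0, 0, -1.68], 0]
    - [[-0.0005, 0.0025, 0], [0, 0, -1.68], 0]
    - [[-0.0005, 0.0025, 0], [0, 0, -1.68], 0]
    - [[-0.0005, 0.0025, 0], [0, 0, -1.68], 0]
    - [[-0.0005, 0.0025, 0], [0, 0, -1.68], 0]

```text
clock: 6.95
eef_pos: [0.4443, -0.3202, 0.1119]
tcp_rot: [177.6, -35.2, 5.1]
ft_force: [7.4, 2.2, 2.8]
finger_gap: 0.0341
```

```bash
cat > st.py <<'E'
from h import *
p,Rt,s=pose();tR=np.c_[vv,-uy,-nn];S=slope(p)
print('slope',S.round(1),'turn from square',R.from_matrix(tR.T@Rt).as_rotvec(degrees=True).round(2),'F vun',(A.T@s['ft_force']).round(1),'M',np.round(A.T@s['moment'],2),'gap',s['finger_gap'],'q',np.round(s['q'],1))
L=np.hypot(115-S[0],S[1]);print('lever',L,'angle of tail about clamp',np.degrees(np.arctan2(S[1],115-S[0])))
E
python3 st.py
```

```text
slope [28.  -5.6 44.2] turn from square [-0.06  0.22 -3.3 ] F vun [ 7.7  2.1 -2. ] M [ 0.37 -0.79 -0.27] gap 0.03407718435609634 q [-33.3   8.7 -29.3 -42.8 -28.5 161.6]
lever 87.17291326320652 angle of tail about clamp -3.698851938685137
```

move_arm:
  targets:
    - [[-0.0007, 0.0025, 0], [0, 0, -1.65], 0]
    - [[-0.0007, 0.0025, 0], [0, 0, -1.65], 0]
    - [[-0.0007, -0.0025, 0], [0, 0, 1.65], 0]
    - [[-0.0007, -0.0025, 0], [0, 0, 1.65], 0]
    - [[-0.0007, -0.0025, 0], [0, 0, 1.65], 0]
    - [[-0.0007, -0.0025, 0], [0, 0, 1.65], 0]
    - [[-0.0007, -0.0025, 0], [0, 0, 1.65], 0]
    - [[-0.0007, -0.0025, 0], [0, 0, 1.65], 0]
    - [[-0.0007, -0.0025, 0], [0, 0, 1.65], 0]
    - [[-0.0007, -0.0025, 0], [0, 0, 1.65], 0]
    - [[-0.0007, 0.0025, 0], [0, 0, -1.6], 0]
    - [[-0.0007, 0.0025, 0], [0, 0, -1.6], 0]
    - [[-0.0007, 0.0025, 0], [0, 0, -1.6], 0]
    - [[-0.0007, 0.0025, 0], [0, 0, -1.6], 0]
    - [[-0.0007, 0.0025, 0], [0, 0, -1.6], 0]
    - [[-0.0007, 0.0025, 0], [0, 0, -1.6], 0]

```text
clock: 8.95
eef_pos: [0.4374, -0.3215, 0.1071]
tcp_rot: [177.6, -35.4, 4.9]
ft_force: [14.8, 0.9, 6.3]
finger_gap: 0.034
```

```bash
python3 st.py
```

```text
slope [19.6 -6.8 44.3] turn from square [-0.19  0.46 -3.09] F vun [15.7  0.6 -3.4] M [ 0.48 -3.52 -0.13] gap 0.03397569276172264 q [-34.6   8.9 -29.6 -44.4 -28.7 164. ]
lever 95.63451982003266 angle of tail about clamp -4.070318669479176
```

move_arm:
  targets:
    - [[-0.0004, -0.0025, 0], [0, 0, 1.2], 0]
    - [[-0.0004, -0.0025, 0], [0, 0, 1.2], 0]
    - [[0, -0.0012, 0], [0, 0, 0.7], 0]
    - [[0.001, 0, 0], [0, 0, 0], 0.5]
    - [[0, 0, 0], [0, 0, 0], 1]
    - [[0, 0, 0], [0, 0, 0], 1]
    - [[0, 0, 0], [0, 0, 0], 1]
    - [[0, 0, -0.01], [0, 0, 0], 1]
    - [[0, 0, -0.03], [0, 0, 0], 1]
    - [[0, 0, -0.03], [0, 0, 0], 1]
    - [[0, 0, -0.02], [0, 0, 0], 1]

```text
clock: 10.32
eef_pos: [0.3799, -0.3155, 0.179]
tcp_rot: [179.9, -35.1, 1.0]
ft_force: [0.5, 0.3, -0.3]
finger_gap: 0.0873
```

move_arm:
  targets:
    - [[0, 0, 0], [0, 0, 10], 1]
    - [[0, 0, 0], [0, 0, 10], 1]
    - [[0, 0, 0], [0, 0, 10], 1]
    - [[0, 0, 0], [0, 0, 10], 1]
    - [[0, 0, 0], [0, 0, 10], 1]
    - [[0, 0, 0], [0, 0, 10], 1]
    - [[0, 0, 0], [0, 0, 10], 1]
    - [[0, 0, 0], [0, 0, 10], 1]
    - [[0, 0, 0], [0, 0, 10], 1]
    - [[0, 0, 0], [0, 0, 10], 1]
    - [[0, 0, 0], [0, 0, 10], 1]
    - [[0, 0, 0], [0, 0, 10], 1]
    - [[0, 0, 0], [0, 0, 10], 1]
    - [[0, 0, 0], [0, 0, 10], 1]
    - [[0, 0, 0], [0, 0, 10], 1]
    - [[0, 0, 0], [0, 0, 10], 1]
    - [[0, 0, 0], [0, 0, 10], 1]
    - [[0, 0, 0], [0, 0, 10], 1]
    - [[0, 0, 0], [0, 0, 0], 1]

```text
clock: 12.7
eef_pos: [0.3805, -0.3154, 0.1778]
tcp_rot: [-179.9, 35.0, -178.9]
ft_force: [-0.5, 0.2, 0.6]
finger_gap: 0.0877
```

```bash
python3 - <<'E'
from h import *
c=capture("side");P=cloud(c);P[...,2]-=.003
H=hsv(c);S=slope(P);w=(H[...,0]<20)&(H[...,1]>120)&(abs(S[...,2]-44.5)<4)&(S[...,0]<120)&(S[...,0]>-40)&(abs(S[...,1])<30)
q=S[w];print(w.sum(),np.percentile(q,[1,50,99],axis=0).round(1).tolist())
for a in (0,20,40,60):
    k=q[(q[:,0]>a-5)&(q[:,0]<a+5)]
    if len(k): print(a,k[:,1].min(),k[:,1].max(),len(k))
tR=np.c_[-vv,uy,-nn];p,Rt,s=pose();go(p,Rt,world(19.5,-1,44.5),tR)
cv2.imwrite("pics/b.png",cv2.resize(c['frame'][70:245,250:430,::-1],(617,600)))
E
python3 st.py
```

```text
267 [[-6.5, -13.4, 40.6], [43.0, 3.9, 44.7], [94.5, 16.4, 47.4]]
0 -16.085935327403377 16.32530336832677 27
20 -10.286153271940378 15.689241945472443 28
40 -13.375019942353461 15.512296323083374 26
60 -11.134392581060638 16.17124514996049 27
shift mm (tool axes) [-5.7 -1.2 90.2] turn [-0.09  0.05  0.14]
slope [ 13.7   0.3 134.7] turn from square [7.0000e-02 1.4000e-01 1.7986e+02] F vun [ 1.1  0.2 -0.3] M [0.03 1.8  0.04] gap 0.08736841625359444 q [-35.9  -1.7 -31.6 -35.7 -36.2 -28.1]
lever 101.26693392076714 angle of tail about clamp 0.1887680780415915
```

View pics/b.png

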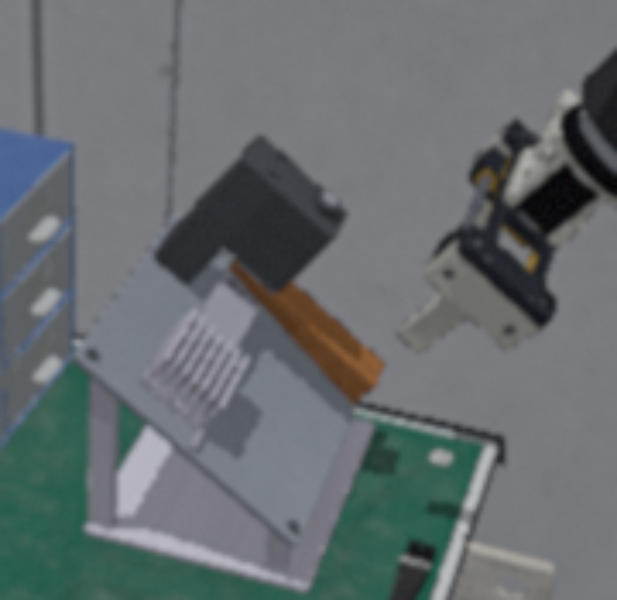

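The crop shows the wedge undisturbed and straight, tail at (365,385), drawn about 12 mm. The gripper is clear, half-turned, ready to regrip.

move_arm:
  targets:
    - [[-0.0057, 0, 0.02], [0, 0, 0], 1]
    - [[0, 0, 0.025], [0, 0, 0], 1]
    - [[0, 0, 0.025], [0, 0, 0], 1]
    - [[0, 0, 0.02], [0, 0, 0], 1]
    - [[0, 0, 0], [0, 0, 0], 0.7]
    - [[0, 0, 0], [0, 0, 0], 0.3]
    - [[0, 0, 0], [0, 0, 0], 0]
    - [[0, 0, 0], [0, 0, 0], 0]
    - [[0, 0, 0], [0, 0, 0], 0]
    - [[0, 0, 0], [0, 0, 0], 0]

```text
clock: 14.0
eef_pos: [0.4371, -0.3151, 0.1072]
tcp_rot: [-179.9, 35.0, -179.0]
ft_force: [-0.6, -5.0, -0.7]
finger_gap: 0.0336
```

```bash
python3 st.py
```

```text
slope [19.5 -0.4 44.4] turn from square [-6.0000e-02 -2.3000e-01 -1.7993e+02] F vun [-1.  -5.  -0.2] M [-1.29  2.18 -0.43] gap 0.03357599515525305 q [-33.2   8.4 -30.3 -43.3 -28.  -21.1]
lever 95.51881468654821 angle of tail about clamp -0.25992349747448074
```

move_arm:
  targets:
    - [[0.0007, 0.0025, 0], [0, 0, 1.5], 0]
    - [[0.0007, 0.0025, 0], [0, 0, 1.5], 0]
    - [[0.0007, 0.0025, 0], [0, 0, 1.5], 0]
    - [[0.0007, 0.0025, 0], [0, 0, 1.5], 0]
    - [[0.0007, -0.0025, 0], [0, 0, -1.5], 0]
    - [[0.0007, -0.0025, 0], [0, 0, -1.5], 0]
    - [[0.0007, -0.0025, 0], [0, 0, -1.5], 0]
    - [[0.0007, -0.0025, 0], [0, 0, -1.5], 0]
    - [[0.0007, -0.0025, 0], [0, 0, -1.5], 0]
    - [[0.0007, -0.0025, 0], [0, 0, -1.5], 0]
    - [[0.0007, -0.0025, 0], [0, 0, -1.5], 0]
    - [[0.0007, -0.0025, 0], [0, 0, -1.5], 0]
    - [[0.0007, 0.0025, 0], [0, 0, 1.45], 0]
    - [[0.0007, 0.0025, 0], [0, 0, 1.45], 0]
    - [[0.0007, 0.0025, 0], [0, 0, 1.45], 0]
    - [[0.0007, 0.0025, 0], [0, 0, 1.45], 0]
    - [[0.0007, 0.0025, 0], [0, 0, 1.45], 0]
    - [[0.0007, 0.0025, 0], [0, 0, 1.45], 0]
    - [[0.0007, 0.0025, 0], [0, 0, 1.45], 0]
    - [[0.0007, 0.0025, 0], [0, 0, 1.45], 0]

```text
clock: 16.5
eef_pos: [0.4298, -0.3057, 0.1022]
tcp_rot: [176.2, 35.3, 174.2]
ft_force: [13.6, -0.7, 6.9]
finger_gap: 0.0337
```

```bash
python3 st.py
```

```text
slope [10.8  9.1 44.4] turn from square [  -0.68   -0.3  -174.38] F vun [15.1 -0.9 -2.1] M [-0.04 -3.49  0.22] gap 0.0337138856064505 q [-33.4   8.  -31.5 -45.2 -27.3 -24.6]
lever 104.55341388438728 angle of tail about clamp 4.969620913573819
```

move_arm:
  targets:
    - [[0.0007, -0.0025, 0], [0, 0, -1.4], 0]
    - [[0.0007, -0.0025, 0], [0, 0, -1.4], 0]
    - [[0.0007, -0.0025, 0], [0, 0, -1.4], 0]
    - [[0.0007, -0.0025, 0], [0, 0, -1.4], 0]
    - [[0.0007, -0.0025, 0], [0, 0, -1.4], 0]
    - [[0.0007, -0.0025, 0], [0, 0, -1.4], 0]
    - [[0.0007, -0.0025, 0], [0, 0, -1.4], 0]
    - [[0.0007, -0.0025, 0], [0, 0, -1.4], 0]
    - [[0.0007, 0.0025, 0], [0, 0, 1.3], 0]
    - [[0.0007, 0.0025, 0], [0, 0, 1.3], 0]
    - [[0.0007, 0.0025, 0], [0, 0, 1.3], 0]
    - [[0.0007, 0.0025, 0], [0, 0, 1.3], 0]
    - [[0.0007, 0.0025, 0], [0, 0, 1.3], 0]
    - [[0.0007, 0.0025, 0], [0, 0, 1.3], 0]
    - [[0.0007, 0.0025, 0], [0, 0, 1.3], 0]
    - [[0.0007, 0.0025, 0], [0, 0, 1.3], 0]

```text
clock: 18.5
eef_pos: [0.4212, -0.3067, 0.0962]
tcp_rot: [176.9, 35.4, 175.2]
ft_force: [17.4, -1.9, 8.6]
finger_gap: 0.0337
```

```bash
python3 st.py
```

```text
slope [ 0.4  8.3 44.4] turn from square [  -0.84   -0.42 -175.19] F vun [19.1 -2.2 -2.9] M [-0.3  -4.65  0.06] gap 0.03371753419180914 q [-35.    8.3 -31.8 -46.8 -27.6 -20.9]
lever 114.93284009791354 angle of tail about clamp 4.128352067665281
```

move_arm:
  targets:
    - [[0.0006, -0.0025, 0], [0, 0, -1.25], 0]
    - [[0.0006, -0.0025, 0], [0, 0, -1.25], 0]
    - [[0.0006, -0.0025, 0], [0, 0, -1.25], 0]
    - [[0.0006, -0.0025, 0], [0, 0, -1.25], 0]
    - [[0.0006, -0.0025, 0], [0, 0, -1.25], 0]
    - [[0.0006, -0.0025, 0], [0, 0, -1.25], 0]
    - [[0.0006, -0.0025, 0], [0, 0, -1.25], 0]
    - [[0.0006, -0.0025, 0], [0, 0, -1.2], 0]
    - [[0.0006, 0.0025, 0], [0, 0, 1.2], 0]
    - [[0.0006, 0.0025, 0], [0, 0, 1.2], 0]
    - [[0.0006, 0.0025, 0], [0, 0, 1.2], 0]
    - [[0.0006, 0.0025, 0], [0, 0, 1.2], 0]
    - [[0.0006, 0.0025, 0], [0, 0, 1.2], 0]
    - [[0.0006, 0.0025, 0], [0, 0, 1.2], 0]
    - [[0.0006, 0.0025, 0], [0, 0, 1.2], 0]
    - [[0.0006, 0.0025, 0], [0, 0, 1.2], 0]

```text
clock: 20.5
eef_pos: [0.4119, -0.3065, 0.0896]
tcp_rot: [177.1, 35.3, 175.6]
ft_force: [12.6, -2.1, 7.1]
finger_gap: 0.0336
```

```bash
python3 st.py
```

```text
slope [-11.1   8.7  44.3] turn from square [  -0.69   -0.36 -175.5 ] F vun [14.4 -2.3 -1.4] M [-0.56 -3.47 -0.04] gap 0.03364027938703004 q [-36.4   8.6 -32.3 -48.1 -28.  -18. ]
lever 126.38927383281703 angle of tail about clamp 3.930798802156685
```

move_arm:
  targets:
    - [[0.0007, -0.0025, 0], [0, 0, -1.1], 0]
    - [[0.0007, -0.0025, 0], [0, 0, -1.1], 0]
    - [[0.0007, -0.0025, 0], [0, 0, -1.1], 0]
    - [[0.0007, -0.0025, 0], [0, 0, -1.1], 0]
    - [[0.0007, -0.0025, 0], [0, 0, -1.1], 0]
    - [[0.0007, -0.0025, 0], [0, 0, -1.1], 0]
    - [[0.0007, -0.0025, 0], [0, 0, -1.1], 0]
    - [[0.0007, -0.0025, 0], [0, 0, -1.1], 0]
    - [[0.0007, 0.0025, 0], [0, 0, 1.1], 0]
    - [[0.0007, 0.0025, 0], [0, 0, 1.1], 0]
    - [[0.0007, 0.0025, 0], [0, 0, 1.1], 0]
    - [[0.0007, 0.0025, 0], [0, 0, 1.1], 0]

```text
clock: 22.0
eef_pos: [0.4003, -0.3149, 0.0812]
tcp_rot: [179.9, 35.0, -179.2]
ft_force: [-0.1, -0.1, -2.4]
finger_gap: 0.0338
```

```bash
python3 st.py
```

```text
slope [-25.6   0.5  44.2] turn from square [-6.0000e-02 -1.0000e-01 -1.7979e+02] F vun [-1.5 -0.1 -1.9] M [ 0.08  2.14 -0.05] gap 0.033784852723676456 q [-39.    9.7 -32.  -49.1 -29.2 -10.4]
lever 140.59245909519882 angle of tail about clamp 0.20877044681500398
```

move_arm:
  targets:
    - [[0.01, 0, 0], [0, 0, 0], 0]
    - [[0.01, 0, 0], [0, 0, 0], 0]
    - [[0.01, 0, 0], [0, 0, 0], 0]
    - [[0, 0, -0.01], [0, 0, 0], 0]
    - [[0, 0, -0.015], [0, 0, 0], 0]
    - [[0, 0, -0.015], [0, 0, 0], 0]
    - [[0, 0.02, 0], [0, 0, 0], 0]
    - [[0, 0.03, 0], [0, 0, 0], 0]
    - [[0, 0.03, 0], [0, 0, 0], 0]
    - [[0, 0.03, 0], [0, 0, 0], 0]
    - [[0, 0, 0], [0, 0, 0], 0]

```text
clock: 23.38
eef_pos: [0.3508, -0.2031, 0.0977]
tcp_rot: [180.0, 35.1, -178.7]
ft_force: [0.2, 0.5, -1.4]
finger_gap: 0.0338
```

```bash
cat >> h.py <<'E'
# tray frame
TC=np.array([.491,.158]);TY=np.radians(2.6)
Tx=np.array([np.cos(TY),np.sin(TY),0]);Ty=np.array([-np.sin(TY),np.cos(TY),0]);Z=np.array([0,0,1.])
def tray(x,y,z): return np.r_[TC,0]+Tx*x/1000+Ty*y/1000+Z*z/1000
E
python3 - <<'E'
from h import *
p,Rt,s=pose();print(p,s['tcp_rot'],s['q'].round(1),s['finger_gap'],s['ft_force'])
# wedge x (tip) = -tool x ; underside level: top normal leans to tip by 6.8
a=np.radians(6.8);n=Z*np.cos(a)+Tx*np.sin(a);xt=Tx*np.cos(a)-Z*np.sin(a)
tR=np.c_[-xt,Ty,-n]
go(p,Rt,np.array([.38,-.1,.25]),tR)
print('tray target',tray(-46,40,0))
c=capture("side");cv2.imwrite("pics/c.png",cv2.resize(c['frame'][70:370,160:500,::-1],(680,600)))
# tray rim from depth: walls points z .012-.024
for nme in ("top","side"):
    c=dict(np.load(f"{nme}0.npz"));P=cloud(c);z=P[...,2]-(.0013 if nme=="top" else .003)
    m=(z>.014)&(z<.025)&(P[...,0]>.37)&(P[...,0]<.61)&(P[...,1]>.03)&(P[...,1]<.3);q=P[m];print(nme,m.sum(),rect(q[:,:2]))
E
```

```text
[ 0.35081675 -0.20306502  0.09774339] [ 179.97657028   35.14954427 -178.72663876] [-20.8  -4.5 -47.  -41.7 -19.  -31.6] 0.03381163471542184 [ 0.1642736   0.50914375 -1.43594427]
shift mm (tool axes) [-113.4  102.4 -106.3] turn [-0.31 41.95 -1.31]
tray target [0.44323283 0.19587213 0.        ]
top 375 (array([0.502 , 0.1712]), array([0.2205, 0.2463]), 2.16, [[0.3871000111103058, 0.29010000824928284], [0.39640000462532043, 0.04390000179409981], [0.6168000102043152, 0.052299998700618744], [0.6075000166893005, 0.29840001463890076]])
side 904 (array([0.4869, 0.1719]), array([0.1906, 0.2516]), 2.21, [[0.38679999113082886, 0.2939000129699707], [0.39649999141693115, 0.042500000447034836], [0.5870000123977661, 0.04989999905228615], [0.5773000121116638, 0.3012000024318695]])
```

View pics/c.png

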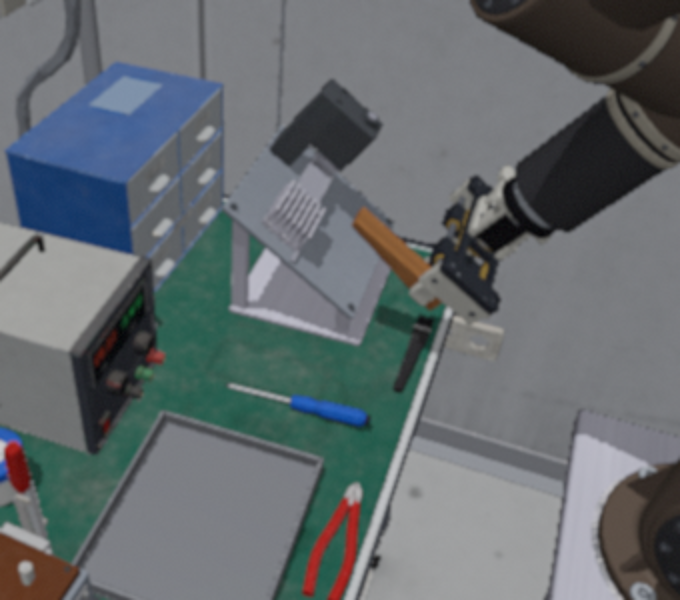

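move_arm:
  targets:
    - [[-0.019, 0.017, -0.018], [0, 0, 0], 0]
    - [[-0.019, 0.017, -0.018], [0, 0, 0], 0]
    - [[-0.019, 0.017, -0.018], [0, 0, 0], 0]
    - [[-0.019, 0.017, -0.018], [0, 0, 0], 0]
    - [[-0.019, 0.017, -0.018], [0, 0, 0], 0]
    - [[-0.019, 0.017, -0.018], [0, 0, 0], 0]
    - [[0, 0, 0], [0, 7, -0.2], 0]
    - [[0, 0, 0], [0, 7, -0.2], 0]
    - [[0, 0, 0], [0, 7, -0.2], 0]
    - [[0, 0, 0], [0, 7, -0.2], 0]
    - [[0, 0, 0], [0, 7, -0.2], 0]
    - [[0, 0, 0], [0, 7, -0.2], 0]
    - [[0, 0, 0], [0, 0, 0], 0]

```text
clock: 25.05
eef_pos: [0.3703, -0.1508, 0.2217]
tcp_rot: [179.2, -8.9, -177.5]
ft_force: [-0.3, -0.2, -1.9]
finger_gap: 0.0337
```

```bash
cat > w.py <<'E'
from h import *
import sys
p,Rt,s=pose();print(p,s['tcp_rot'],s['q'].round(1),s['finger_gap'],s['ft_force'].round(1))
a=np.radians(6.8);n=Z*np.cos(a)+Tx*np.sin(a);xt=Tx*np.cos(a)-Z*np.sin(a)
tR=np.c_[-xt,Ty,-n]
t=tray(-47,40,float(sys.argv[1]));print(t);go(p,Rt,t,tR);print('after turn',(tR.T@(t-p)*1000).round(1))
E
python3 w.py 120
```

```text
[ 0.37025855 -0.15084843  0.2217117 ] [ 179.15063365   -8.85202021 -177.53140067] [  5.2   0.4 -27.9  -1.3 -70.5 -92.3] 0.03372093019220611 [-0.3 -0.2 -1.9]
[0.44223386 0.19582676 0.12      ]
shift mm (tool axes) [-101.5  341.9   92.2] turn [ 0.87 -2.05 -0.15]
after turn [-99.1 343.1  90.6]
```

move_arm:
  targets:
    - [[0, 0, 0], [0.87, -2.05, -0.15], 0]
    - [[-0.0099, 0.0343, 0.0091], [0, 0, 0], 0]
    - [[-0.0099, 0.0343, 0.0091], [0, 0, 0], 0]
    - [[-0.0099, 0.0343, 0.0091], [0, 0, 0], 0]
    - [[-0.0099, 0.0343, 0.0091], [0, 0, 0], 0]
    - [[-0.0099, 0.0343, 0.0091], [0, 0, 0], 0]
    - [[-0.0099, 0.0343, 0.0091], [0, 0, 0], 0]
    - [[-0.0099, 0.0343, 0.0091], [0, 0, 0], 0]
    - [[-0.0099, 0.0343, 0.0091], [0, 0, 0], 0]
    - [[-0.0099, 0.0343, 0.0091], [0, 0, 0], 0]
    - [[-0.0099, 0.0343, 0.0091], [0, 0, 0], 0]
    - [[0, 0, 0], [0, 0, 0], 0]

```text
clock: 26.55
eef_pos: [0.4404, 0.1982, 0.1208]
tcp_rot: [179.9, -6.5, -177.2]
ft_force: [-0.4, -0.6, -1.0]
finger_gap: 0.0342
```

```bash
python3 w.py 30;python3 - <<'E'
from h import *
c=capture("top");cv2.imwrite("pics/d.png",cv2.resize(c['frame'][150:290,150:330,::-1],(720,560)))
E
```

```text
[0.44039616 0.1982319  0.12082538] [ 179.90486352   -6.45304595 -177.1689225 ] [  44.1   13.1  -26.2   -5.2  -55.6 -128.1] 0.03419589570085179 [-0.4 -0.6 -1. ]
[0.44223386 0.19582676 0.03      ]
shift mm (tool axes) [-11.9  -2.6  90.1] turn [0.07 0.35 0.23]
after turn [-12.5  -2.5  90. ]
```

View pics/d.png

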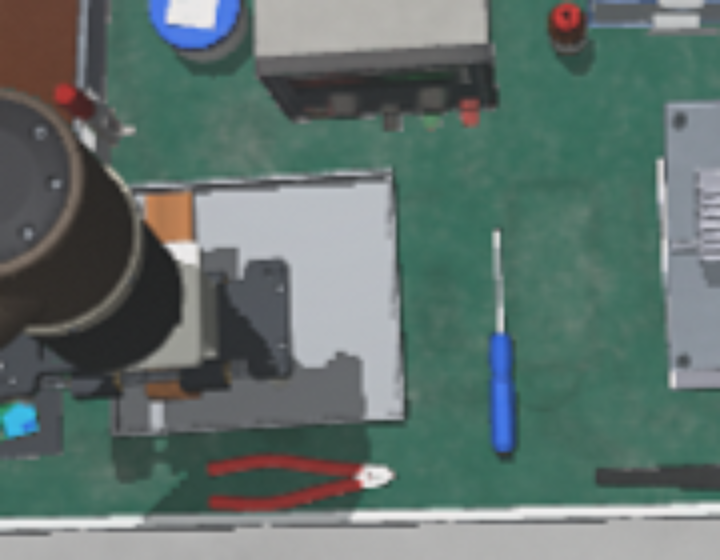

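move_arm:
  targets:
    - [[-0.003, -0.002, 0.022], [0, 0, 0], 0]
    - [[-0.003, 0, 0.022], [0, 0, 0], 0]
    - [[-0.003, 0, 0.022], [0, 0, 0], 0]
    - [[-0.002, 0, 0.015], [0, 0, 0], 0]
    - [[-0.001, 0, 0.007], [0, 0, 0], 0]
    - [[0, 0, 0], [0, 0, 0], 0]
    - [[0, 0, 0], [0, 0, 0], 0]

```text
clock: 27.48
eef_pos: [0.4426, 0.1954, 0.0322]
tcp_rot: [180.0, -6.6, -177.2]
ft_force: [-0.7, 0.8, -1.1]
finger_gap: 0.034
```

```bash
python3 w.py 28.5
```

```text
[0.44255085 0.19536581 0.03218058] [ 179.96610557   -6.55864386 -177.24847047] [  43.6   20.5  -30.5   -6.2  -44.1 -126.2] 0.03400876529022291 [-0.7  0.8 -1.1]
[0.44223386 0.19582676 0.0285    ]
shift mm (tool axes) [-0.1  0.5  3.7] turn [0.02 0.24 0.15]
after turn [-0.1  0.5  3.7]
```

move_arm:
  targets:
    - [[0, 0, 0.0015], [0, 0, 0], 0]
    - [[0, 0, 0.0015], [0, 0, 0], 0]
    - [[0, 0, 0.001], [0, 0, 0], 0]
    - [[0, 0, 0], [0, 0, 0], 0]

```text
clock: 27.98
eef_pos: [0.4416, 0.1951, 0.0275]
tcp_rot: [-180.0, -6.6, -177.3]
ft_force: [0.7, 0.0, -1.3]
finger_gap: 0.0339
```

move_arm:
  targets:
    - [[0, 0, 0.0008], [0, 0, 0], 0]
    - [[0, 0, 0], [0, 0, 0], 0]

```text
clock: 28.22
eef_pos: [0.4416, 0.195, 0.0267]
tcp_rot: [-180.0, -6.6, -177.3]
ft_force: [-0.4, 0.5, -1.4]
finger_gap: 0.0336
```

move_arm:
  targets:
    - [[0, 0, 0.0008], [0, 0, 0], 0]
    - [[0, 0, 0], [0, 0, 0], 0]

```text
clock: 28.48
eef_pos: [0.4416, 0.1951, 0.0264]
tcp_rot: [-180.0, -6.6, -177.2]
ft_force: [-0.9, -0.3, 4.6]
finger_gap: 0.0337
```

move_arm:
  targets:
    - [[0, 0, 0], [0, 0, 0], 0.5]
    - [[0, 0, 0], [0, 0, 0], 0.65]
    - [[0, 0, 0], [0, 0, 0], 0.65]
    - [[0, 0, 0], [0, 0, 0], 0.65]
    - [[0, 0, -0.01], [0, 0, 0], 0.65]
    - [[0, 0, -0.03], [0, 0, 0], 0.7]
    - [[0, 0, -0.04], [0, 0, 0], 1]
    - [[0, 0, -0.05], [0, 0, 0], 1]
    - [[0, 0, -0.05], [0, 0, 0], 1]
    - [[0, 0, 0], [0, 0, 0], 1]

```text
clock: 29.72
eef_pos: [0.4644, 0.1972, 0.2097]
tcp_rot: [179.7, -6.2, -177.2]
ft_force: [-0.3, 0.3, -0.8]
finger_gap: 0.0872
```

```bash
cat > chk.py <<'E'
from h import *
p,Rt,s=pose();print(p,s['tcp_rot'],s['q'].round(1),s['finger_gap'],s['ft_force'].round(1))
for n in ("top","side"):
    c=capture(n);np.savez(f"{n}1.npz",**c);P=cloud(c);P[...,2]-= .0013 if n=="top" else .003
    H=hsv(c);S=slope(P);v,u,h=S[...,0],S[...,1],S[...,2]
    w=(H[...,0]<20)&(H[...,1]>110)&(P[...,2]<.06)&(P[...,2]>0)&(P[...,0]>.36)&(P[...,0]<.6)&(P[...,1]>.05)&(P[...,1]<.27)
    if w.sum()>20:print(n,'wedge in tray',w.sum(),rect(P[w][:,:2])[:3],np.percentile(P[w][:,2],[2,98]))
    f=(v>60)&(v<130)&(h>30)&(h<37)&(u>70)&(u<180);print('fin tops',f.sum(),np.percentile(v[f],[2,50,98]),np.percentile(u[f],[2,50,98]),np.median(h[f]))
    b=(h>8)&(h<38)&(u>26)&(u<70)&(v>98)&(v<130);print('bar',b.sum(),np.median(h[b]))
E
python3 chk.py
python3 - <<'E'
from h import *
p,Rt,s=pose()
tR=np.c_[-vv,uy,-nn]
# sink: tool y along v ; two choices
for sg in (1,-1):
    tR=np.c_[sg*uy,sg*vv,-nn];go(p,Rt,world(107,111,150),tR)
E
```

```text
[0.46443544 0.19721396 0.20968279] [ 179.74901123   -6.19820091 -177.2133011 ] [  42.1    9.6  -17.6   -4.5  -67.5 -127.5] 0.08717823178081369 [-0.3  0.3 -0.8]
top wedge in tray 287 (array([0.4324, 0.1833]), array([0.2334, 0.094 ]), 33.56) [0.0044955  0.03265136]
fin tops 190 [ 85.09604699 104.91815043 129.64003642] [ 79.80098051 109.77721009 142.26356681] 33.358799505465356
bar 173 26.598636880675652
side wedge in tray 1580 (array([0.4397, 0.1793]), array([0.2329, 0.0992]), 29.2) [0.00497188 0.0295641 ]
shift mm (tool axes) [  39.2 -398.3  -34.5] turn [-32.25 -33.    87.24]
shift mm (tool axes) [  39.2 -398.3  -34.5] turn [ 32.75 -32.01 -84.11]Traceback (most recent call last):
  File "chk.py", line 8, in <module>
    f=(v>60)&(v<130)&(h>30)&(h<37)&(u>70)&(u<180);print('fin tops',f.sum(),np.percentile(v[f],[2,50,98]),np.percentile(u[f],[2,50,98]),np.median(h[f]))
                                                                           ~~~~~~~~~~~~~^^^^^^^^^^^^^^^^
    return _quantile_unchecked(
        a, q, axis, out, overwrite_input, method, keepdims, weights)
    return _ureduce(a,
                    func=_quantile_ureduce_func,
    ...<5 lines>...
                    overwrite_input=overwrite_input,
                    method=method)
    r = func(a, **kwargs)
    result = _quantile(arr,
                       quantiles=q,
    ...<2 lines>...
                       out=out,
                       weights=wgt)
    slices_having_nans = np.isnan(arr[-1, ...])
                                  ~~~^^^^^^^^^
IndexError: index -1 is out of bounds for axis 0 with size 0
```

move_arm:
  targets:
    - [[0.009, -0.05, -0.018], [0, 0, 0], 1]
    - [[0.009, -0.05, -0.018], [0, 0, 0], 1]
    - [[0.009, -0.05, -0.018], [0, 0, 0], 1]
    - [[0.009, -0.05, -0.018], [0, 0, 0], 1]
    - [[0.009, -0.05, -0.018], [0, 0, 0], 1]
    - [[0, 0, 0], [3.27, -3.2, -8.41], 1]
    - [[0, 0, 0], [3.27, -3.2, -8.41], 1]
    - [[0, 0, 0], [3.27, -3.2, -8.41], 1]
    - [[0, 0, 0], [3.27, -3.2, -8.41], 1]
    - [[0, 0, 0], [3.27, -3.2, -8.41], 1]
    - [[0, 0, 0], [3.27, -3.2, -8.41], 1]
    - [[0, 0, 0], [3.27, -3.2, -8.41], 1]
    - [[0, 0, 0], [3.27, -3.2, -8.41], 1]
    - [[0, 0, 0], [3.27, -3.2, -8.41], 1]
    - [[0, 0, 0], [3.27, -3.2, -8.41], 1]
    - [[0, 0, 0], [0, 0, 0], 1]

```text
clock: 31.82
eef_pos: [0.4383, -0.0565, 0.2977]
tcp_rot: [-145.2, -0.1, -89.0]
ft_force: [0.7, 0.0, 0.3]
finger_gap: 0.0874
```

```bash
cat > hs.py <<'E'
from h import *
import sys
p,Rt,s=pose();print(p,s['tcp_rot'],s['q'].round(1),s['finger_gap'],'F vun',(A.T@s['ft_force']).round(1),'slope',slope(p).round(1))
tR=np.c_[-uy,-vv,-nn];v,u,n=map(float,sys.argv[1:4]);t=world(v,u,n)
go(p,Rt,t,tR);print('after turn',(tR.T@(t-p)*1000).round(1))
E
python3 hs.py 107 111 130
python3 - <<'E'
from h import *
c=capture("top");cv2.imwrite("pics/e.png",cv2.resize(c['frame'][150:290,150:400,::-1],(800,448)))
np.savez("top2.npz",**c)
E
```

```text
[ 0.43834577 -0.05648002  0.29773214] [-1.45196574e+02 -6.09363766e-02 -8.89726938e+01] [ 29.4 -27.6 -56.2  29.6 -33.5 -49.3] 0.08736457500762883 F vun [ 0.7  0.  -0.2] slope [133.9 258.1 196.9]
shift mm (tool axes) [147.   26.6  67.3] turn [ 0.2  -0.09 -0.02]
after turn [147.1  26.9  66.9]
```

View pics/e.png

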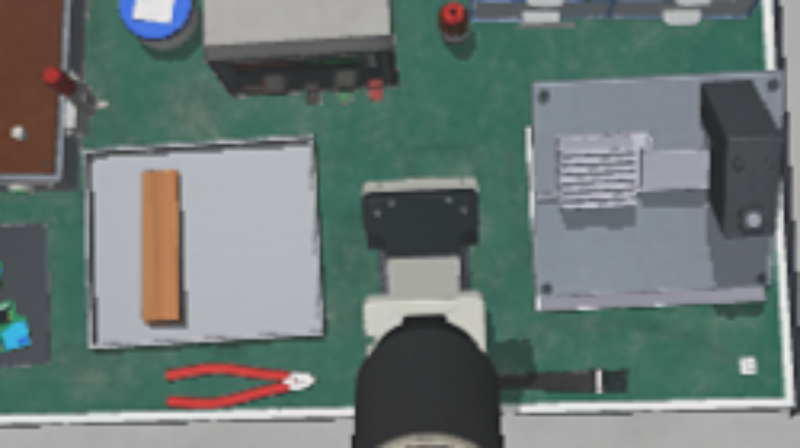

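The crop shows the wedge flat in the tray at (161,245), with the right half of the tray free. The driver is hidden under the arm, the fins are at (598,170), and the bar is up.

move_arm:
  targets:
    - [[0.021, 0.0038, 0.0095], [0, 0, 0], 1]
    - [[0.021, 0.0038, 0.0095], [0, 0, 0], 1]
    - [[0.021, 0.0038, 0.0095], [0, 0, 0], 1]
    - [[0.021, 0.0038, 0.0095], [0, 0, 0], 1]
    - [[0.021, 0.0038, 0.0095], [0, 0, 0], 1]
    - [[0.021, 0.0038, 0.0095], [0, 0, 0], 1]
    - [[0.021, 0.0038, 0.0095], [0, 0, 0], 1]
    - [[0, 0, 0], [0, 0, 0], 1]
    - [[0, 0, 0], [0, 0, 0], 1]

```text
clock: 33.0
eef_pos: [0.459, -0.2018, 0.2293]
tcp_rot: [-145.2, 0.0, -89.0]
ft_force: [-0.9, 0.6, -0.6]
finger_gap: 0.0877
```

```bash
python3 hs.py 107 111 28
```

```text
[ 0.45896004 -0.20178814  0.22928473] [-1.45216311e+02  1.34839253e-02 -8.89793627e+01] [ -3.3 -11.1 -43.3  -6.3 -23.2   9.3] 0.08768773332627518 F vun [-1.1  0.6  0. ] slope [109.2 112.4 130.6]
shift mm (tool axes) [  1.4   1.8 102.6] turn [ 0.22 -0.03 -0.07]
after turn [  1.4   2.2 102.6]
```

move_arm:
  targets:
    - [[0.0014, 0.0021, 0.01], [0, 0, 0], 1]
    - [[0, 0, 0.025], [0, 0, 0], 1]
    - [[0, 0, 0.03], [0, 0, 0], 1]
    - [[0, 0, 0.025], [0, 0, 0], 1]
    - [[0, 0, 0.0125], [0, 0, 0], 1]
    - [[0, 0, 0], [0, 0, 0], 1]
    - [[0, 0, 0], [0, 0, 0], 1]

```text
clock: 33.88
eef_pos: [0.5158, -0.2022, 0.1451]
tcp_rot: [-145.1, -0.1, -88.9]
ft_force: [0.7, 0.2, 0.4]
finger_gap: 0.0875
```

```bash
python3 hs.py 107 111 28
```

```text
[ 0.51579657 -0.2022237   0.1451203 ] [-1.45059294e+02 -5.09579676e-02 -8.88754841e+01] [ -3.7   2.6 -42.1 -14.6 -10.8  18.3] 0.08750787826025783 F vun [ 0.8  0.2 -0.1] slope [107.5 110.9  29.1]
shift mm (tool axes) [-0.1  0.5  1.1] turn [ 0.06 -0.03  0.05]
after turn [-0.1  0.5  1.1]
```

move_arm:
  targets:
    - [[0, 0.0004, 0.0008], [0, 0, 0], 0.8]
    - [[0, 0, 0], [0, 0, 0], 0.6]
    - [[0, 0, 0], [0, 0, 0], 0.3]
    - [[0, 0, 0], [0, 0, 0], 0]
    - [[0, 0, 0], [0, 0, 0], 0]

```text
clock: 34.5
eef_pos: [0.5206, -0.2027, 0.1476]
tcp_rot: [-144.6, -0.2, -88.8]
ft_force: [5.9, 2.4, 6.0]
finger_gap: 0.0533
```

```bash
python3 hs.py 107 135 28
```

```text
[ 0.52056529 -0.20270234  0.14763385] [-144.55064026   -0.19578979  -88.81897337] [ -3.7   2.7 -41.8 -14.7 -10.5  18.6] 0.05325000105370115 F vun [8.3 2.3 1.5] slope [112.8 110.3  28.4]
shift mm (tool axes) [-24.7   5.8   0.3] turn [-0.45 -0.11  0.18]
after turn [-24.7   5.8   0.4]
```

move_arm:
  targets:
    - [[0, -0.003, 0], [0, 0, 0], 0]
    - [[0, -0.0018, 0], [0, 0, 0], 0]
    - [[-0.004, 0, 0], [0, 0, 0], 0]
    - [[-0.004, 0, 0], [0, 0, 0], 0]

```text
clock: 35.0
eef_pos: [0.5208, -0.1951, 0.1476]
tcp_rot: [-144.9, -0.1, -88.9]
ft_force: [0.8, -8.3, 6.0]
finger_gap: 0.0533
```

```bash
python3 hs.py 112 135 28
```

```text
[ 0.52077138 -0.19512958  0.14760109] [-1.44941205e+02 -1.27675620e-01 -8.89122778e+01] [ -1.7   2.3 -44.1  -9.9  -8.7  12.2] 0.053264326225170536 F vun [ 3.9 -8.3  4.6] slope [113.1 117.9  28.2]
shift mm (tool axes) [-17.1   1.1   0.2] turn [-0.06 -0.11  0.06]
after turn [-17.1   1.1   0.2]
```

move_arm:
  targets:
    - [[-0.003, 0, 0], [0, 0, 0], 0]
    - [[-0.003, 0, 0], [0, 0, 0], 0]
    - [[-0.003, 0, 0], [0, 0, 0], 0]
    - [[-0.003, 0, 0], [0, 0, 0], 0]
    - [[-0.003, 0, 0], [0, 0, 0], 0]
    - [[0, 0, 0], [0, 0, 0], 0]

```text
clock: 35.75
eef_pos: [0.5204, -0.1793, 0.1476]
tcp_rot: [-144.9, -0.1, -88.8]
ft_force: [-0.7, 1.5, 9.5]
finger_gap: 0.0536
```

```bash
python3 hs.py 112 135 28; python3 - <<'E'
from h import *
c=capture("side");cv2.imwrite("pics/f.png",cv2.resize(c['frame'][70:245,230:410,::-1],(617,600)))
E
```

```text
[ 0.52040201 -0.1793199   0.14759297] [-1.44933166e+02 -8.44581386e-02 -8.88449134e+01] [  1.4   1.4 -52.    6.9  -1.5  -7. ] 0.0535739936578117 F vun [4.9 1.5 8.2] slope [113.  133.7  28.2]
shift mm (tool axes) [-1.3  1.   0.2] turn [-0.07 -0.04  0.09]
after turn [-1.3  1.   0.2]
```

View pics/f.png

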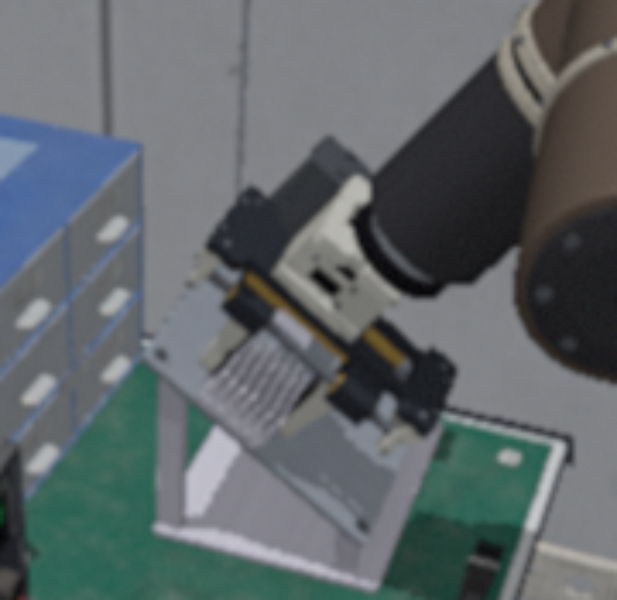

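The crop shows the heat sink gripped between both fingers, slid left clear of the bar, with fins at (262,390). Joint 5 is close to its limit, so I'm lifting gently square to the plate.

move_arm:
  targets:
    - [[0, 0, -0.005], [0, 0, 0], 0]
    - [[0, 0, -0.008], [0, 0, 0], 0]
    - [[0, 0, -0.012], [0, 0, 0], 0]
    - [[0, 0, -0.02], [0, 0, 0], 0]
    - [[0, 0, -0.03], [0, 0, 0], 0]
    - [[0, 0, -0.03], [0, 0, 0], 0]
    - [[0, 0, 0], [0, 0, 0], 0]

```text
clock: 36.67
eef_pos: [0.458, -0.1804, 0.2333]
tcp_rot: [-145.0, -0.0, -88.9]
ft_force: [0.5, -1.0, -3.2]
finger_gap: 0.0534
```

```bash
cat > ht.py <<'E'
from h import *
import sys
p,Rt,s=pose();print(p,s['tcp_rot'],s['q'].round(1),s['finger_gap'],s['ft_force'].round(1))
tR=np.c_[-Ty,-Tx,-Z];x,y,z=map(float,sys.argv[1:4]);t=tray(x,y,z)
go(p,Rt,t,tR);print('after turn',(tR.T@(t-p)*1000).round(1))
E
python3 ht.py 0 -40 150;python3 hs.py 112 135 28
```

```text
[ 0.458031   -0.18042704  0.23333921] [-1.45022196e+02 -1.32049878e-02 -8.89283354e+01] [  1.7 -13.5 -47.5   1.1 -21.   -1.6] 0.0533974851117264 [ 0.5 -1.  -3.2]
shift mm (tool axes) [-297.8   14.7   91.4] turn [-34.98  -0.48  -1.48]
after turn [-296.6  -48.3   83.3]
[ 0.458031   -0.18042704  0.23333921] [-1.45022196e+02 -1.32049878e-02 -8.89283354e+01] [  1.7 -13.5 -47.5   1.1 -21.   -1.6] 0.0533974851117264 F vun [-1.4 -1.  -2.9] slope [111.1 133.8 134.3]
shift mm (tool axes) [ -1.2  -0.9 106.3] turn [ 0.02 -0.03 -0.02]
after turn [ -1.2  -0.9 106.3]
```

move_arm:
  targets:
    - [[-0.02, 0, 0], [0, 0, 0], 0]
    - [[-0.03, 0, 0], [0, 0, 0], 0]
    - [[0, 0, 0], [-7, -0.1, -0.3], 0]
    - [[0, 0, 0], [-7, -0.1, -0.3], 0]
    - [[0, 0, 0], [-7, -0.1, -0.3], 0]
    - [[0, 0, 0], [-7, -0.1, -0.3], 0]
    - [[0, 0, 0], [-7, -0.1, -0.3], 0]
    - [[-0.03, -0.006, 0], [0, 0, 0], 0]
    - [[-0.036, -0.007, 0], [0, 0, 0], 0]
    - [[-0.036, -0.007, 0], [0, 0, 0], 0]
    - [[-0.036, -0.007, 0.005], [0, 0, 0], 0]
    - [[-0.036, -0.007, 0.01], [0, 0, 0], 0]
    - [[-0.036, -0.007, 0.02], [0, 0, 0], 0]
    - [[-0.036, -0.007, 0.02], [0, 0, 0], 0]
    - [[0, 0, 0], [0, 0, 0], 0]
    - [[0, 0, 0], [0, 0, 0], 0]

```text
clock: 38.67
eef_pos: [0.4942, 0.1173, 0.1758]
tcp_rot: [179.7, -0.1, -87.3]
ft_force: [-0.0, -0.3, -2.3]
finger_gap: 0.0534
```

```bash
python3 ht.py 0 -40 36; python3 - <<'E'
from h import *
c=capture("side");cv2.imwrite("pics/g.png",cv2.resize(c['frame'][150:400,150:420,::-1],(648,600)))
P=cloud(c);P[...,2]-=.003
E
```

```text
[0.49422682 0.11729615 0.17579975] [ 1.79741926e+02 -9.99575708e-02 -8.73178600e+01] [ 35.5   8.4 -25.6  -0.1 -56.3 -32.8] 0.053431033870114254 [-0.  -0.3 -2.3]
shift mm (tool axes) [ -1.1   0.7 139.8] turn [ 0.26 -0.1   0.08]
after turn [ -0.8   1.4 139.8]
```

View pics/g.png

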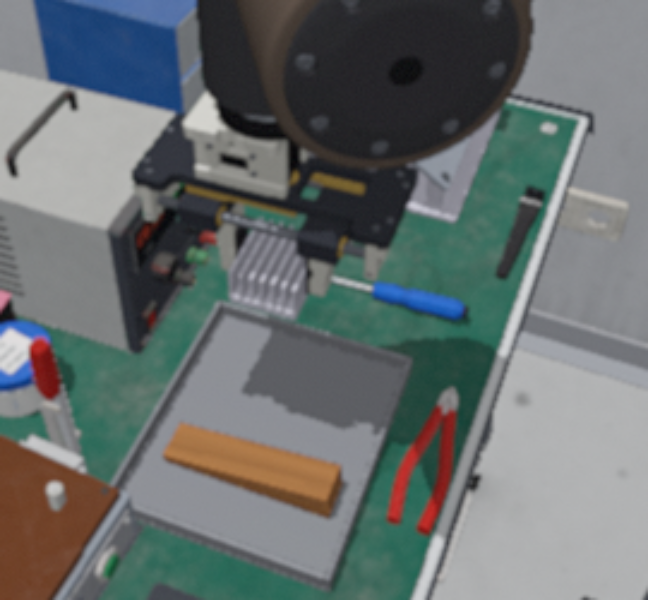

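The crop shows the heat sink level in the grip, fins at (268,265). The wedge lies in the tray at (255,465), and the space to its right is free.

move_arm:
  targets:
    - [[-0.001, 0.005, 0.02], [0.26, 0, 0], 0]
    - [[0, 0.005, 0.03], [0, 0, 0], 0]
    - [[0, 0.005, 0.035], [0, 0, 0], 0]
    - [[0, 0, 0.03], [0, 0, 0], 0]
    - [[0, 0, 0.02], [0, 0, 0], 0]
    - [[0, 0, 0], [0, 0, 0], 0]
    - [[0, 0, 0], [0, 0, 0], 0]

```text
clock: 39.6
eef_pos: [0.4808, 0.1178, 0.0431]
tcp_rot: [-179.8, 0.0, -87.4]
ft_force: [0.8, 0.4, -2.0]
finger_gap: 0.0535
```

```bash
python3 ht.py -14 -40 33
```

```text
[0.48077321 0.11775472 0.04311773] [-1.79776026e+02  1.10547053e-02 -8.73575488e+01] [ 36.7  17.1 -36.2   0.2 -36.5 -34.2] 0.05353419030559176 [ 0.8  0.4 -2. ]
shift mm (tool axes) [ 0.3  2.  10.1] turn [-0.22  0.01  0.04]
after turn [ 0.3  2.  10.1]
```

move_arm:
  targets:
    - [[0, 0, 0.004], [0, 0, 0], 0]
    - [[0, 0, 0.003], [0, 0, 0], 0]
    - [[0, 0, 0.001], [0, 0, 0], 0]
    - [[0, 0, 0], [0, 0, 0], 0]

```text
clock: 40.1
eef_pos: [0.4802, 0.1179, 0.0342]
tcp_rot: [-179.8, -0.0, -87.3]
ft_force: [-0.2, 0.9, -1.5]
finger_gap: 0.0535
```

move_arm:
  targets:
    - [[0, 0, 0.001], [0, 0, 0], 0]
    - [[0, 0, 0], [0, 0, 0], 0]

```text
clock: 40.35
eef_pos: [0.4801, 0.1178, 0.0331]
tcp_rot: [-179.8, -0.0, -87.3]
ft_force: [0.2, 0.1, -2.5]
finger_gap: 0.0536
```

move_arm:
  targets:
    - [[0, 0, 0.001], [0, 0, 0], 0]
    - [[0, 0, 0], [0, 0, 0], 0]

```text
clock: 40.6
eef_pos: [0.4801, 0.1178, 0.0321]
tcp_rot: [-179.9, -0.0, -87.3]
ft_force: [0.2, -0.3, -1.3]
finger_gap: 0.0534
```

move_arm:
  targets:
    - [[0, 0, 0.001], [0, 0, 0], 0]
    - [[0, 0, 0], [0, 0, 0], 0]

```text
clock: 40.85
eef_pos: [0.4801, 0.1178, 0.0311]
tcp_rot: [-179.9, -0.0, -87.3]
ft_force: [-0.3, 0.3, -2.3]
finger_gap: 0.0534
```

move_arm:
  targets:
    - [[0, 0, 0.0008], [0, 0, 0], 0]
    - [[0, 0, 0], [0, 0, 0], 0]

```text
clock: 41.1
eef_pos: [0.4802, 0.1179, 0.0307]
tcp_rot: [-179.8, -0.0, -87.3]
ft_force: [-2.1, 1.8, 4.6]
finger_gap: 0.0535
```

move_arm:
  targets:
    - [[0, 0, 0], [0, 0, 0], 0.8]
    - [[0, 0, 0], [0, 0, 0], 0.9]
    - [[0, 0, 0], [0, 0, 0], 0.9]
    - [[0, 0, 0], [0, 0, 0], 0.9]
    - [[0, 0, -0.01], [0, 0, 0], 0.9]
    - [[0, 0, -0.03], [0, 0, 0], 0.9]
    - [[0, 0, -0.05], [0, 0, 0], 1]
    - [[0, 0, -0.06], [0, 0, 0], 1]
    - [[-0.01, 0.03, -0.05], [0, 0, 0], 1]
    - [[0.055, 0, -0.02], [0, 0, 0], 1]
    - [[0.055, 0, 0], [0, 0, 0], 1]
    - [[0.055, 0, 0], [0, 0, 0], 1]
    - [[0.055, 0, 0], [0, 0, 0], 1]
    - [[0, 0, 0], [0, 0, 0], 1]

```text
clock: 42.85
eef_pos: [0.4587, -0.0964, 0.2509]
tcp_rot: [-179.8, -0.0, -87.6]
ft_force: [-0.3, -1.0, -0.3]
finger_gap: 0.0877
```

```bash
python3 - <<'E'
from h import *
p,Rt,s=pose();print(p,s['ft_force'].round(1),s['clock'])
c=capture("side");d=capture("top")
P=cloud(d);P[...,2]-=.0013
m=(P[...,2]>.03)&(P[...,2]<.06)&(P[...,0]>.4)&(P[...,0]<.58)&(P[...,1]>.06)&(P[...,1]<.18)
print('fins',m.sum(),rect(P[m][:,:2])[:3],np.percentile(P[m][:,2],[5,50,95]))
a=cv2.resize(c['frame'][190:410,150:430,::-1],(764,600))[:, :400]
b=cv2.resize(d['frame'][150:290,150:280,::-1],(400,431));b=cv2.copyMakeBorder(b,0,169,0,0,cv2.BORDER_CONSTANT)
cv2.imwrite("pics/h.png",np.hstack([a,b]))
E
```

```text
[ 0.45867648 -0.09639111  0.25094133] [-0.3 -1.  -0.3] 42.85Traceback (most recent call last):
  File "<stdin>", line 6, in <module>
    return _quantile_unchecked(
        a, q, axis, out, overwrite_input, method, keepdims, weights)
    return _ureduce(a,
                    func=_quantile_ureduce_func,
    ...<5 lines>...
                    overwrite_input=overwrite_input,
                    method=method)
    r = func(a, **kwargs)
    result = _quantile(arr,
                       quantiles=q,
    ...<2 lines>...
                       out=out,
                       weights=wgt)
    slices_having_nans = np.isnan(arr[-1, ...])
                                  ~~~^^^^^^^^^
IndexError: index -1 is out of bounds for axis 0 with size 0
```

```bash
python3 - <<'E'
from h import *
c=capture("side");d=capture("top")
for n,k,o in (("side",c,.003),("top",d,.0013)):
    P=cloud(k);z=P[...,2]-o
    m=(z>.008)&(z<.07)&(P[...,0]>.41)&(P[...,0]<.56)&(P[...,1]>.06)&(P[...,1]<.175)
    q=P[m];print(n,m.sum(),rect(q[:,:2])[:3] if m.sum() else '',np.percentile(z[m],[5,50,95]) if m.sum() else '')
a=cv2.resize(c['frame'][190:410,150:340,::-1],(400,463))
b=cv2.resize(d['frame'][150:290,150:280,::-1],(400,431))
a=cv2.copyMakeBorder(a,0,0,0,0,cv2.BORDER_CONSTANT);b=cv2.copyMakeBorder(b,0,32,0,0,cv2.BORDER_CONSTANT)
cv2.imwrite("pics/h.png",np.hstack([a,b]))
E
```

```text
side 961 (array([0.4802, 0.1099]), array([0.0548, 0.0825]), 2.39) [0.01018252 0.02728734 0.03749861]
top 3 (array([0.4172, 0.0714]), array([0.0126, 0.0029]), 14.46) [0.00826789 0.0086921  0.0108498 ]
```

View pics/h.png

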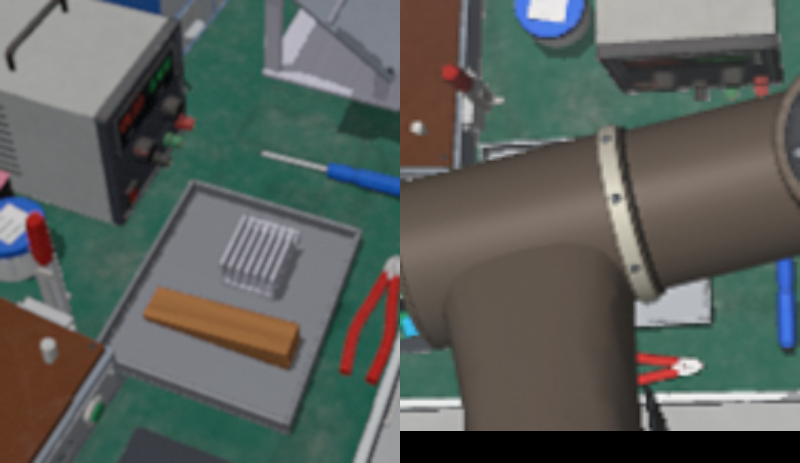

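The left panel shows both parts lying flat in the tray, heat sink at (258,255) with fins up and wedge at (222,325). The driver and cutter are in place. The right panel is covered by the arm.

```bash
python3 -c "
from workcell import *
print(hand_in(),read_state()['clock'])"
```

```text
the job is handed in; nothing more can be done
the job is handed in; nothing more can be done
```

The job is done and handed in at about 43 s of the 72 s allowed. I swung the wedge left and right while drawing it down the slope until it came free, then laid it flat in the tray. With the press bar sprung up, I slid the heat sink about 23 mm to the left, lifted it square to the plate and set it beside the wedge, base down and fins up.

- **Regrip:** partway through the draw I let go of the wedge and regripped it with the tool turned half round, because the last joint was nearing its range limit. The wedge stayed clamped in the holder meanwhile.
- **Press bar:** its top measured about 5.4 mm higher after the wedge came out.
- **Heat sink in the tray:** its footprint measured 55 x 82 mm and the fin tops about 37.5 mm above the bench, which fits it standing flat on the tray floor.
- **Forces:** the pull on the wedge read 19 N at most. The forces I read after each move stayed well under the limits, though peaks within a move were not recorded.
- **Disagreements and gaps:**
  - The heat sink sat about 5 mm further up the slope than my first estimate; the gripper settled onto it and I corrected for it.
  - Joint 5 came within about 1.4 degrees of its limit during the slide.
  - The last top view was blocked by the arm, so the final check rests on the side view. In that crop the driver and cutter look unmoved; the bottle and brush were not in it, and I did not measure any of the other things.

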